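# Set up the pen microscope over a chip

## Task

Get ready to inspect the solder joints of the big black chip: raise the monitor's flip-up screen by its orange lug until it stands about 65 degrees up from closed and let go of it, then draw the white pen microscope up out of its stand. Finish holding the microscope still in the gripper above the green board, lens end down and leaned about 40 degrees from upright, looking straight at the middle of the black chip with the lens about 60 mm from it. Do not touch the board, and leave the multimeter, red bin, tip cleaner and solder spool where they are.

Things in the scene. Friction and masses are not known exactly. Their poses are not given: they have to be found in the camera images.
- monitor_hinge (a point): The hinge axis of the small grey inspection monitor, a flat case 150 (x) x 190 (y) x 34 mm fixed to the bench. The point lies at the middle of the case's far (+x) top edge, 34 mm above the bench, and does not move with the screen. Its axes are the case's: x away from the hinge's lug side (from the case's front edge to its hinge edge), y along the hinge, z up.
- screen (a joint): Angle of the flip-up screen in rad: 0 lies closed flat on the case, it grows as its front edge rises and swings back towards the hinge; 1.9 is the stop. The hinge is stiff: the screen stays at any angle where it is left; moving it takes about 4 to 6 N at the lug. The screen is a panel 150 x 190 x 12 mm whose underside passes through the hinge axis when closed and open alike. It starts nearly closed (0 to 0.2 rad).
- screen_lug (a point): Centre of the orange lug that stands up square from the outer (top) face of the screen near its front edge: 14 mm (away from the hinge) x 20 mm (along the hinge) x 34 mm tall. The centre is 135 mm from the hinge axis along the panel and 29 mm off the panel's underside plane (17 mm above its outer face). Turns with the screen. Pinched across its 20 mm width (along the hinge), it can turn between the pads, so the gripper may stay upright while the screen swings.
- stand_mouth (a point): Centre of the mouth of the microscope's black socket, 70 mm above the bench: an upright tube of 42 mm outer and 29 mm inner diameter, open at the top, inner floor 12 mm above the bench, on a black disc 84 mm across and 10 mm high. Fixed to the bench.
- scope_center (a point): The white pen microscope, a round body 26 mm in diameter and 150 mm long with blue bands and a tapered lens end; 0.08 to 0.17 kg. The point is half-way along it. Its z axis runs along the body from the lens end to the back end. It starts upright in the socket, lens down, the upper 92 mm standing out of the socket, with 1.5 mm of play around it (it may lean by a degree or two).
- scope_lens (a point): Middle of the microscope's lens face, its lower end, 75 mm from scope_center along the body's -z; same axes.
- scope_focus (a point): The microscope's focus point on its line of sight, 60 mm beyond the lens face along the body's -z (135 mm from scope_center); same axes.
- chip (a point): Middle of the top face of the big black square chip (28 x 28 mm), 26 mm above the bench, on a green circuit board 90 x 110 mm mounted on an aluminium fixture 100 (x) x 120 (y) mm. The chip lies 10 mm (x) and 12 mm (y) from the fixture's middle, in its axes, which are those of this point. Other parts on the board rise to 32 mm above the bench at most.
- board: The fixture with the circuit board, fixed to the bench; origin under its middle, on the bench. Not to be touched.
- multimeter: Orange multimeter lying flat, 150 x 75 x 34 mm, loose; origin under its middle. To be left alone.
- red_bin: Small open red bin, 120 x 100 x 50 mm, loose; origin under its middle. To be left alone.
- iron_cleaner: Round black tip cleaner with brass top, 70 mm across, 31 mm high, loose; origin under its middle. To be left alone.
- solder_spool: Red and grey solder spool standing on its flange, 60 mm across, 42 mm high, loose; origin under its middle. To be left alone.
There are look-alikes about, which are no part of the job. Of the things that look like the part that bears monitor_hinge, the larger one is meant.

How it is judged:
By the outcome, as a careful person would: the job done as asked, in the order asked, and still so for the second after the job is handed in, while the arm keeps its last pose, push and grip.
It also fails if it takes over 53 s, if anything falls off the work surface, if the arm or the gripper's body presses on something with over 40 N, if the wrist force passes 120 N, or if a joint passes its speed limit or range.

## Robot

A 6-joint arm with a two-finger parallel gripper is mounted at the origin on the work surface. World frame = base frame: x ahead of the robot, y to its left, z up, the work surface at z = 0. Lengths are in mm, angles in rad, forces in N, time in s.
With the tool pointing down it reaches from about 400 to 925 mm from the base axis. Payload 12.5 kg.
Tool frame: the origin (TCP) lies at the very end of the fingers, on their centre line; the grasp point (between the pads) lies 19 mm behind it; z points along the fingers, y is the line along which they close (so a half turn about z gives the same grasp; the last joint's range is limited). The gripper opens to 95 mm and grips with 3 to 60 N. Pads are 20 mm wide; open, the fingers measure 119 mm over their backs; the gripper's body (75 mm by 180 mm) begins 59 mm behind the grasp point.
Start: joints at [-1.245, 0.491, 1.559, -0, 1.092, -0.106], TCP at [261.591, -567.642, 214.661] pointing down, gripper open.
Joint ranges: [-3.1, 3.1], [-0.84, 2.19], [0.05, 2.79], [-1.13, 4.28], [0.06, 2.93], [-2.69, 2.69]. Speed limits (rad/s): [2.22, 2.22, 2.79, 3.14, 3.14, 3.14].

## Interface

Orientations are given as [roll, pitch, yaw] about the fixed x, y, z axes, in that order (R = Rz(yaw) Ry(pitch) Rx(roll)).
In Python, from cell import state, imaging, env, spot_in, mark_of gives the robot as it stands. The module is installed in compiled form; this text tells all that it offers.
- The arm moves only by the tool step_arm, never from a script. Its argument "increments" is a list of rows, each an object with "slide": the shift along the tool's x, y, z in m, a list of three; "roll": the turn about the tool's z in rad. A call has 1 to 5 rows; each row is the pose to reach, as a shift and turn from the pose commanded when the call began, along the tool's axes at that moment; what a row does not reach only later rows make up. A row lasts 1/8 s, in which the tool goes at most 62.5 mm and 10.7 degrees, less where a joint would pass 70% of its speed; a pose out of reach is approached as far as the arm can. A call with a gripper value outside its range is refused whole. "fingers" is the opening, from 0 (shut) to 1 (fully open), set as the call begins (left out, the last holds). The fingers move at their own pace and stop on an object; the grip force is fixed at half the most. Time passes only in rows, so rows that repeat a pose let the fingers close. It gives the time, the measured TCP pose, the force, the opening and the grip force at its end, in the units of the state.
- state(): the state, without advancing time (a new reading comes with each control period).
- imaging.read_camera(name): name is "side" or "top"; returns a dict with "color" (384x512x3 uint8, red, green, blue), "z_map" (384x512 float32, mm along the optical axis (not along the pixel's ray), 0 where there is no reading), "intrinsics" (3x3 intrinsics, pixels), "camera_from_world" (4x4, takes a point from world to camera coordinates). Camera axes: x right, y up, looking along -z (the intrinsics and any distortion apply to the point x, -y, -z); pixel columns grow to the right and rows downward; lengths in mm; the calibration is good to about 2 mm. A picture is of the moment at which its call begins.
- env.job_done(): hands the job in; it is judged then, once.
Trained networks look in the newest picture that a camera, given by its name, has taken for a name from the list of things; names that differ only in an ending like _2 or _b are one class to them, and where a whole thing is asked for, a point or a joint stands for the part that bears it (a point fixed in the world has none). Each returns a list of dicts, best first, with "confidence" (0 to 1); they miss things now and then, are a little off and sometimes report something else, mostly with a low value. They report only what shows in the picture. A call takes as long as a camera call. They do not tell look-alikes from the thing itself.
- spot_in(camera, target): "bbox" ([left, top, right, bottom] in pixels, round what is visible of it).
- mark_of(camera, target): "uv" ([column, row] in pixels: a listed point, or the origin of a listed thing).
The state is a dict: "t": time; "joints": joint angles; "qvel": joint speeds; "tau": joint torques, N m; "eef_pos": TCP position; "tcp_rot": TCP orientation; "ft_force": force on the tool from outside, world axes, zero at the start; "moment": the same for the moment, N m; "opening": opening from 0.0 (shut) to 1.0 (fully open); "grip_force": force on a finger pad.
Only numpy, scipy, OpenCV 4.12 (cv2) and the standard library are available. Lean on these libraries where they do the work, as an engineer would, in place of code of your own. Each camera call takes 0.05 s, during which the arm holds its last target. There are 200 camera calls.

## Working session

There is one attempt and no reset: what is moved stays moved. The work goes in short steps, Python scripts to look and compute and a tool call to move; the robot and the scene stay as the last step left them, time stands still between calls to the robot, and variables do not carry over. Pictures are saved under pics/ and viewed, at most 11 in all, crops included, and the job is handed in when it is done.

Besides the shell and the picture viewer there is one more tool, called after ">>>" as a command line: name --argument value ..., lists and objects as JSON in quotes. step_arm: Moves the arm, as the interface text tells. Its arguments: {"type":"object","properties":{"increments":{"type":"array"},"fingers":{"type":"number"}},"required":["increments"]}

```bash
mkdir -p pics; cat > h.py <<'E'
import numpy as np, cv2
from cell import state, imaging, env, spot_in, mark_of
from scipy.spatial.transform import Rotation as R
def cam(n):
    return imaging.read_camera(n)
def px2w(c,u,v,z=None,Z=None):
    """pixel -> world; by depth map (default) or intersect plane z=Z"""
    K=c['intrinsics'];T=np.linalg.inv(c['camera_from_world'])
    d=np.array([(u-K[0,2])/K[0,0],-(v-K[1,2])/K[1,1],-1.])
    if Z is None:
        dep=z if z else c['z_map'][int(round(v)),int(round(u))]
        return T[:3,:3]@(d*dep)+T[:3,3]
    w=T[:3,:3]@d;o=T[:3,3]
    return o+w*(Z-o[2])/w[2]
def w2px(c,p):
    q=c['camera_from_world']@np.r_[p,1]
    K=c['intrinsics'];return K[0,0]*q[0]/-q[2]+K[0,2],K[1,1]*-q[1]/-q[2]+K[1,2]
def save(c,n,box=None,s=1):
    im=c['color'][:,:,::-1]
    if box: im=im[box[1]:box[3],box[0]:box[2]]
    cv2.imwrite('pics/'+n,cv2.resize(im,None,fx=s,fy=s,interpolation=cv2.INTER_CUBIC))
def cloud(c):
    v,u=np.mgrid[:384,:512];K=c['intrinsics'];z=c['z_map'];T=np.linalg.inv(c['camera_from_world'])
    P=np.stack([(u-K[0,2])/K[0,0]*z,-(v-K[1,2])/K[1,1]*z,-z],-1)
    W=P@T[:3,:3].T+T[:3,3];W[z==0]=np.nan;return W
E
python3 - <<'E'
from h import *
for n in ['top','side']:
    c=cam(n);save(c,n+'0.png',s=1.5)
    print(n,np.linalg.inv(c['camera_from_world'])[:3,3].round())
    for t in ['monitor_hinge','screen_lug','stand_mouth','scope_center','chip','board','multimeter','red_bin','iron_cleaner','solder_spool']:
        for r in mark_of(n,t)[:3]:
            u,v=r['uv'];
            Z={'monitor_hinge':34,'stand_mouth':70,'chip':26,'scope_center':87,'screen_lug':65}.get(t,0)
            print(t,np.round(r['uv']),round(r['confidence'],2),px2w(c,u,v,Z=Z).round())
print(state())
E
```

```text
top [ 303. -102. 1608.]
monitor_hinge [155. 179.] 0.95 [585. 267.  34.]
monitor_hinge [150. 242.] 0.65 [376. 280.  34.]
screen_lug [145. 273.] 0.97 [277. 287.  65.]
screen_lug [148. 213.] 0.78 [467. 282.  65.]
stand_mouth [328. 188.] 0.89 [ 534. -305.   70.]
scope_center [328. 190.] 0.54 [ 525. -302.   87.]
chip [243. 180.] 0.82 [575. -29.  26.]
board [251. 185.] 0.59 [562. -52.   0.]
multimeter [176. 131.] 0.86 [759. 205.   0.]
red_bin [237. 125.] 0.75 [773.  -7.   0.]
solder_spool [378. 178.] 0.63 [ 578. -485.    0.]
side [  351. -1201.   863.]
monitor_hinge [197. 138.] 0.97 [368. 269.  34.]
monitor_hinge [260. 135.] 0.89 [598. 265.  34.]
screen_lug [221. 127.] 0.7 [456. 290.  65.]
screen_lug [175. 134.] 0.7 [290. 259.  65.]
stand_mouth [270. 230.] 0.89 [ 534. -304.   70.]
scope_center [272. 224.] 0.87 [ 539. -304.   87.]
chip [270. 182.] 0.85 [587. -25.  26.]
chip [266. 190.] 0.25 [567. -68.  26.]
board [266. 190.] 0.6 [571. -31.   0.]
multimeter [311. 150.] 0.59 [775. 190.   0.]
multimeter [274. 230.] 0.51 [ 561. -230.    0.]
red_bin [320. 180.] 0.92 [760.  -1.   0.]
iron_cleaner [339. 236.] 0.67 [ 741. -279.    0.]
iron_cleaner [320. 179.] 0.25 [761.   6.   0.]
solder_spool [297. 301.] 0.78 [ 569. -489.    0.]
{'t': 1.1, 'joints': array([-1.24461191e+00,  4.90888414e-01,  1.55890942e+00, -2.12013018e-05,
        1.09171356e+00, -1.05598584e-01]), 'qvel': array([-0.00023666,  0.00028636, -0.00052206,  0.00061195,  0.0020057 ,
       -0.00074695]), 'tau': array([ 6.09670496e-05, -6.12468839e+01, -2.58432484e+01,  6.93548773e-02,
        4.46921366e-02, -4.73044793e-05]), 'eef_pos': array([ 261.57622445, -567.63835761,  214.66489612]), 'tcp_rot': array([3.14151382e+00, 2.72759963e-05, 4.31792774e-01]), 'ft_force': array([ 0.05642763, -0.45245168, -0.39250087]), 'moment': array([0.01697598, 0.00344852, 0.06677597]), 'grip_force': 0.0, 'opening': 1.0004806996478415}
```

View pics/top0.png

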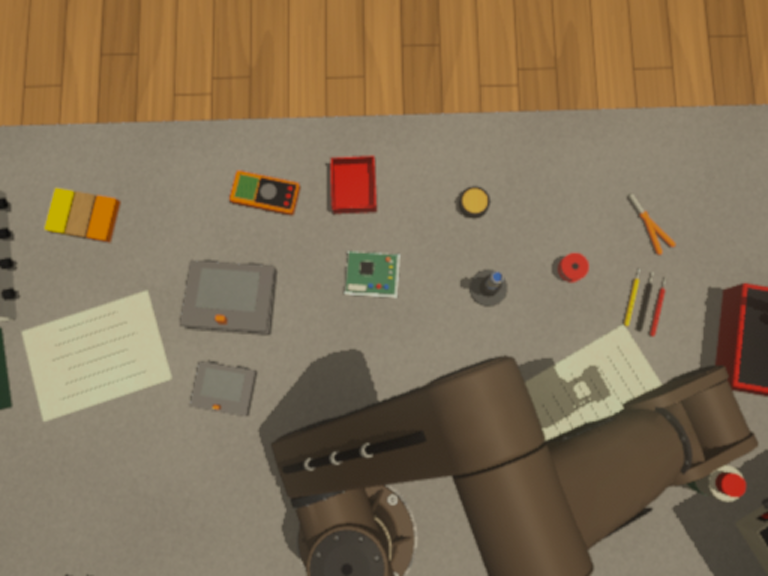

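View pics/side0.png

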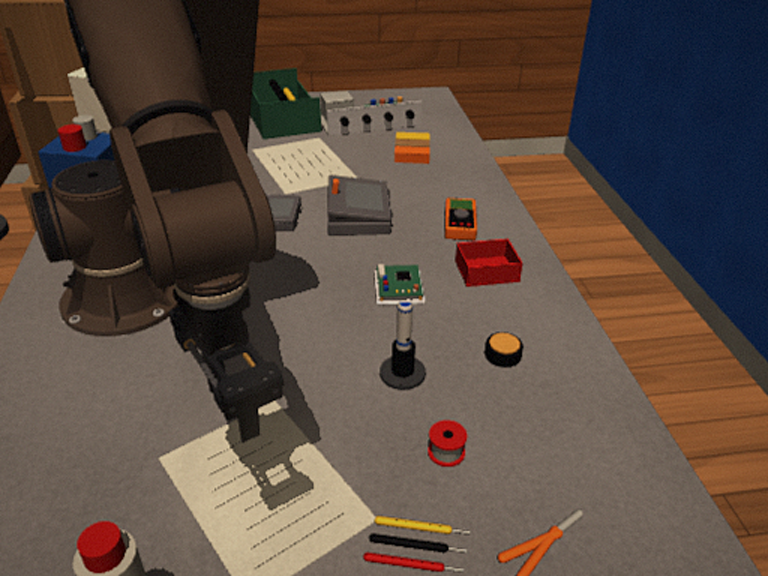

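The top view shows two grey monitors: the larger at view px (228,297) with its orange lug at (220,319), and a smaller look-alike at (222,388) with its lug at (215,407). I choose the larger. The scope stands at (490,285), and the board is at (372,274) with the chip at (367,268). The side view agrees. Next comes a close crop and a finer measurement.

```bash
python3 - <<'E'
from h import *
for n in ['top','side']:
    c=cam(n);W=cloud(c);hsv=cv2.cvtColor(c['color'],cv2.COLOR_RGB2HSV);h,s,v=[hsv[...,i].astype(int) for i in range(3)]
    if n=='top':
        im=c['color'][:,:,::-1]
        a=cv2.resize(im[165:260,110:190],None,fx=5,fy=5,interpolation=cv2.INTER_CUBIC)
        b=cv2.resize(im[155:205,220:275],None,fx=5,fy=5,interpolation=cv2.INTER_CUBIC)
        out=np.zeros((475,680,3),np.uint8);out[:475,:400]=a;out[:250,400:675]=b;cv2.imwrite('pics/crop.png',out)
    box=lambda x0,x1,y0,y1,z0,z1:(W[...,0]>x0)&(W[...,0]<x1)&(W[...,1]>y0)&(W[...,1]<y1)&(W[...,2]>z0)&(W[...,2]<z1)
    m=box(420,530,230,340,20,140)&(h<16)&(s>150)&(v>110)
    P=W[m];print(n,'lug',m.sum(),np.nanmean(P,0).round(1),np.nanmin(P,0).round(),np.nanmax(P,0).round())
    # screen plane
    m=box(420,600,170,390,36,90)&~cv2.dilate(m.astype(np.uint8),np.ones((7,7))).astype(bool)
    P=W[m];ctr=P.mean(0);A=np.c_[P[:,:2]-ctr[:2],np.ones(len(P))]
    for _ in range(5):
        k=np.linalg.lstsq(A,P[:,2],rcond=None)[0];r=np.abs(P[:,2]-A@k);g=r<6;P=P[g];A=A[g]
    print(' screen',len(P),ctr.round(),'grad',k[:2].round(3),'zc',k[2].round(1),'tilt',np.arctan(np.hypot(*k[:2])).round(3))
    r=cv2.minAreaRect(P[:,:2].astype(np.float32));print('  rect',r,cv2.boxPoints(r).round())
    # scope
    m=box(470,580,-360,-250,75,200);P=W[m];
    for z0 in range(75,200,15):
        q=P[(P[:,2]>=z0)&(P[:,2]<z0+15)]
        if len(q):print('  scope z',z0,len(q),q.mean(0).round(1),q.min(0).round(),q.max(0).round())
    # board
    m=box(480,660,-140,50,10,40);P=W[m];r=cv2.minAreaRect(P[:,:2].astype(np.float32));print(' board',m.sum(),r,np.median(P[:,2]))
    m=m&(v<60);cc=cv2.connectedComponentsWithStats(m.astype(np.uint8));
    for i in range(1,cc[0]):
        if cc[2][i,4]>25:
            q=W[cc[1]==i];u=cc[3][i];print('  dark',cc[2][i],u.round(1),q.mean(0).round(1),px2w(c,*u,Z=26).round(1))
            print(cv2.minAreaRect(np.argwhere(cc[1]==i)[:,::-1].astype(np.float32)))
E
```

```text
top lug 26 [464.8 276.9  93.6] [458. 268.  65.] [473. 298. 106.]
 screen 2118 [522. 270.  58.] grad [-0.132  0.016] zc 57.9 tilt 0.133
  rect ((521.2361450195312, 272.60040283203125), (191.73976135253906, 150.87599182128906), 85.06688690185547) [[438. 184.]
 [588. 171.]
 [605. 362.]
 [454. 375.]]
  scope z 75 9 [ 522.7 -295.5   80.6] [ 518. -316.   76.] [ 537. -286.   90.]
  scope z 90 7 [ 525.3 -296.1   95.3] [ 518. -307.   91.] [ 535. -291.  102.]
  scope z 105 11 [ 523.8 -297.1  113.4] [ 519. -308.  105.] [ 537. -292.  120.]
  scope z 120 6 [ 524.2 -297.   127.5] [ 520. -309.  122.] [ 533. -291.  133.]
  scope z 135 13 [ 528.3 -301.1  145.1] [ 519. -315.  136.] [ 542. -291.  150.]
  scope z 150 53 [ 530.5 -303.   157.3] [ 519. -314.  150.] [ 543. -290.  165.]
  scope z 165 2 [ 538.6 -310.6  165.5] [ 535. -313.  165.] [ 542. -308.  166.]
 board 934 ((571.2394409179688, -51.81707763671875), (165.577880859375, 171.1459197998047), 88.49346923828125) 23.01686738288595
side lug 38 [464.1 272.6  86.8] [456. 265.  68.] [472. 282. 102.]
 screen 858 [525. 250.  55.] grad [-0.138  0.021] zc 
[... 259 characters left out ...]
 47 [ 527.9 -311.3   97.3] [ 517. -318.   90.] [ 541. -303.  105.]
  scope z 105 44 [ 527.2 -311.4  112.7] [ 518. -318.  105.] [ 540. -300.  120.]
  scope z 120 48 [ 528.3 -311.   127.3] [ 518. -318.  121.] [ 543. -298.  134.]
  scope z 135 42 [ 529.  -312.5  142.5] [ 519. -317.  136.] [ 542. -305.  150.]
  scope z 150 73 [ 530.  -307.4  157. ] [ 518. -318.  150.] [ 542. -291.  164.]
 board 644 ((567.3238525390625, -45.442840576171875), (124.88265228271484, 96.93002319335938), 84.70077514648438) 23.350662006896073
  dark [264 180  10   7  53] [268.4 183.4] [578.8 -33.2  26. ] [578.8 -33.2  26. ]
((268.4300231933594, 183.510009765625), (6.222539901733398, 8.626703262329102), 81.8698959350586)
```

View pics/crop.png

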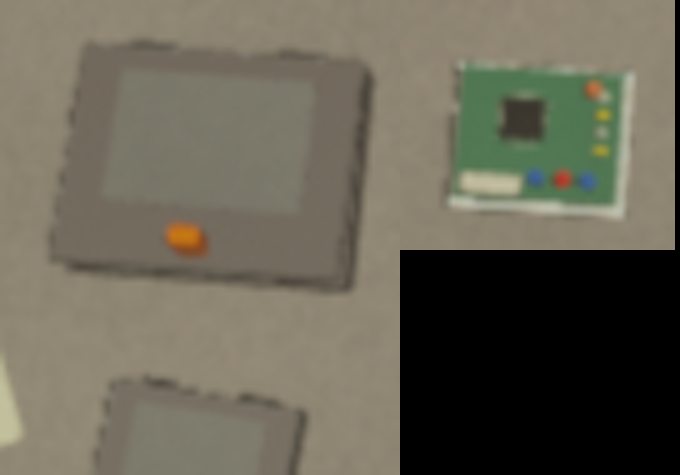

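The close crop confirms the larger case: its lug is at crop (185,238), its back hinge edge is at the top, and the chip is at (522,119). The measured plane and lug fit a hinge at about (594,266,34), case yaw of −0.086, screen at about 0.136 rad and lug centre at about (465,276.5,81). I'm moving now.

>>> step_arm --increments '[{"slide": [0.053,-0.03,-0.003],"roll": 0.104},{"slide": [0.106,-0.06,-0.006],"roll": 0.208},{"slide": [0.159,-0.09,-0.009],"roll": 0.311},{"slide": [0.212,-0.12,-0.012],"roll": 0.415},{"slide": [0.265,-0.151,-0.015],"roll": 0.518}]' --fingers 0.5

```text
t: 1.82
eef_pos: [440.0, -318.0, 229.9]
tcp_rot: [3.141, -0.0, -0.09]
ft_force: [0.7, -0.4, 0.3]
opening: 0.538
grip_force: 0.0
```

>>> step_arm --increments '[{"slide": [-0.001,-0.06,0]},{"slide": [-0.002,-0.12,0]},{"slide": [-0.003,-0.18,0]},{"slide": [-0.004,-0.24,0]},{"slide": [-0.006,-0.3,0]}]'

```text
invalid input at $.increments[0]: expected keys slide, roll
```

>>> step_arm --increments '[{"slide": [-0.004,-0.06,0]},{"slide": [-0.008,-0.12,0]},{"slide": [-0.012,-0.18,0]},{"slide": [-0.016,-0.24,0]},{"slide": [-0.02,-0.296,0]}]'

```text
invalid input at $.increments[0]: expected keys slide, roll
```

>>> step_arm --increments '[{"slide": [-0.001,-0.06,0],"roll": 0},{"slide": [-0.002,-0.12,0],"roll": 0},{"slide": [-0.003,-0.18,0],"roll": 0},{"slide": [-0.004,-0.24,0],"roll": 0},{"slide": [-0.006,-0.3,0],"roll": 0}]'

```text
t: 2.45
eef_pos: [458.9, -18.4, 229.9]
tcp_rot: [3.141, -0.001, -0.086]
ft_force: [0.9, 0.5, 0.4]
opening: 0.502
grip_force: 0.0
```

>>> step_arm --increments '[{"slide": [-0.004,-0.06,0],"roll": 0},{"slide": [-0.008,-0.12,0],"roll": 0},{"slide": [-0.012,-0.18,0],"roll": 0},{"slide": [-0.016,-0.24,0],"roll": 0},{"slide": [-0.02,-0.296,0.03],"roll": 0}]'

```text
t: 3.08
eef_pos: [465.2, 278.1, 201.5]
tcp_rot: [-3.139, -0.004, -0.086]
ft_force: [0.9, 0.2, -0.1]
opening: 0.499
grip_force: 0.0
```

>>> step_arm --increments '[{"slide": [0,0,0.03],"roll": 0},{"slide": [0,0,0.05],"roll": 0},{"slide": [0,0,0.05],"roll": 0}]'

```text
t: 3.45
eef_pos: [463.9, 275.3, 149.1]
tcp_rot: [3.14, 0.002, -0.086]
ft_force: [0.4, 0.7, 0.7]
opening: 0.501
grip_force: 0.0
```

>>> step_arm --increments '[{"slide": [0.001,0,0.04],"roll": 0},{"slide": [0.001,0,0.065],"roll": 0},{"slide": [0.001,0,0.076],"roll": 0},{"slide": [0.001,0,0.076],"roll": 0}]'

```text
t: 3.95
eef_pos: [465.8, 275.3, 74.5]
tcp_rot: [-3.142, -0.0, -0.086]
ft_force: [1.0, 0.1, 0.9]
opening: 0.499
grip_force: 0.0
```

>>> step_arm --increments '[{"slide": [0,0,0],"roll": 0},{"slide": [0,0,0],"roll": 0},{"slide": [0,0,0],"roll": 0},{"slide": [0,0,0],"roll": 0}]' --fingers 0.1

```text
t: 4.45
eef_pos: [466.1, 278.2, 75.0]
tcp_rot: [-3.137, -0.003, -0.087]
ft_force: [-3.1, 24.9, 0.1]
opening: 0.207
grip_force: 30.0
```

```bash
python3 - <<'E'
from h import *
c=cam('side');save(c,'s1.png',(160,70,340,210),4)
s=state();print(s['eef_pos'],s['tcp_rot'],s['opening'],s['grip_force'],s['ft_force'])
E
```

```text
[466.1391535  278.23951384  74.94855889] [-3.13668875e+00 -2.74840664e-03 -8.71193341e-02] 0.21122019638439554 29.999477863311768 [-2.67445677 23.09230011  0.29889304]
```

View pics/s1.png

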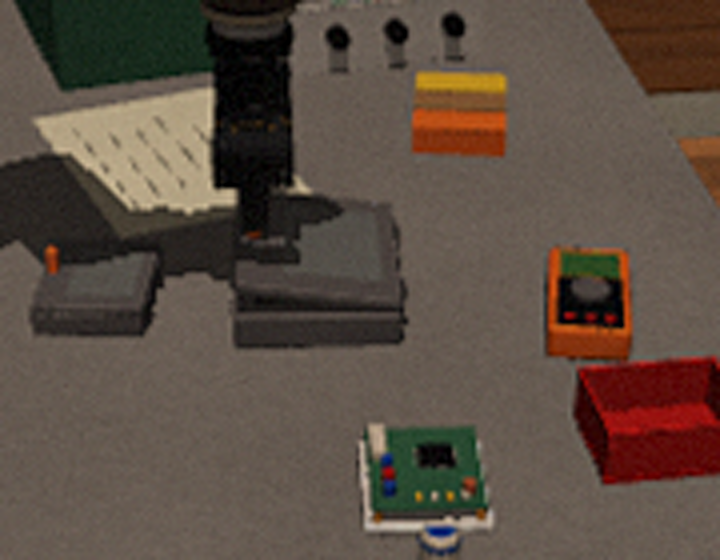

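The side crop shows the gripper on the larger monitor's lug at crop (255,235); its opening of 20 mm fits. I'll swing along the arc, first easing the 3 mm sideways offset.

>>> step_arm --increments '[{"slide": [0.0066,-0.003,-0.0126],"roll": 0},{"slide": [0.0145,-0.003,-0.0244],"roll": 0},{"slide": [0.0235,-0.003,-0.0354],"roll": 0},{"slide": [0.0336,-0.003,-0.0455],"roll": 0},{"slide": [0.0446,-0.003,-0.0545],"roll": 0}]'

```text
t: 5.12
eef_pos: [510.5, 274.2, 129.2]
tcp_rot: [3.141, 0.001, -0.086]
ft_force: [-2.2, 2.0, -9.2]
opening: 0.207
grip_force: 30.0
```

>>> step_arm --increments '[{"slide": [0.0118,0,-0.0079],"roll": 0},{"slide": [0.0244,0,-0.0145],"roll": 0},{"slide": [0.0376,0,-0.0198],"roll": 0},{"slide": [0.0512,0,-0.0238],"roll": 0},{"slide": [0.0652,0,-0.0265],"roll": 0}]'

```text
t: 5.75
eef_pos: [575.5, 268.1, 156.2]
tcp_rot: [3.141, 0.001, -0.086]
ft_force: [-6.9, -1.9, -1.4]
opening: 0.208
grip_force: 30.0
```

```bash
cat >> h.py <<'E'
ex=np.array([.9963,-.0864]);H=np.array([594,266.])
def screen():
    for n in ['side','top']:
        c=cam(n);W=cloud(c);d=W[...,:2]-H;X=d@ex;Y=d@np.array([.0864,.9963]);Z=W[...,2]-34
        hs=cv2.cvtColor(c['color'],cv2.COLOR_RGB2HSV)
        m=(np.abs(Y)<93)&(np.abs(Y)>26)&(Z>12)&(Z<165)&(X>-150)&(X<60)
        x,z=X[m],Z[m]
        if len(x)<20: print(n,'few',len(x));continue
        # plane z sin.. normal (sin,cos): points at off 0..12 ; fit line by PCA w/ trimming
        vx,vy,x0,z0=cv2.fitLine(np.c_[x,z].astype(np.float32),cv2.DIST_HUBER,0,.01,.01).ravel()
        th=np.arctan2(abs(vy),abs(vx)) if vx*vy<0 else np.pi-np.arctan2(abs(vy),abs(vx))
        print(n,len(x),'theta deg',np.degrees(th).round(1),'off',(x0*np.sin(th)+z0*np.cos(th)).round(1),'ctr',x0,z0)
    s=state();print(s['eef_pos'].round(1),s['tcp_rot'].round(3),s['opening'],s['ft_force'].round(1),s['t'])
    return c
E
python3 -c "
from h import *
c=screen();c=cam('side');save(c,'s2.png',(160,70,340,210),4)"
```

```text
side 347 theta deg 61.6 off 12.3 ctr -29.99162 81.2424
top 309 theta deg 62.4 off 12.7 ctr -33.225986 91.08957
[577.2 268.  156.5] [ 3.141e+00 -3.000e-03 -8.700e-02] 0.2063318955633399 [ 1.2 -4.6  4.1] 5.85
```

View pics/s2.png

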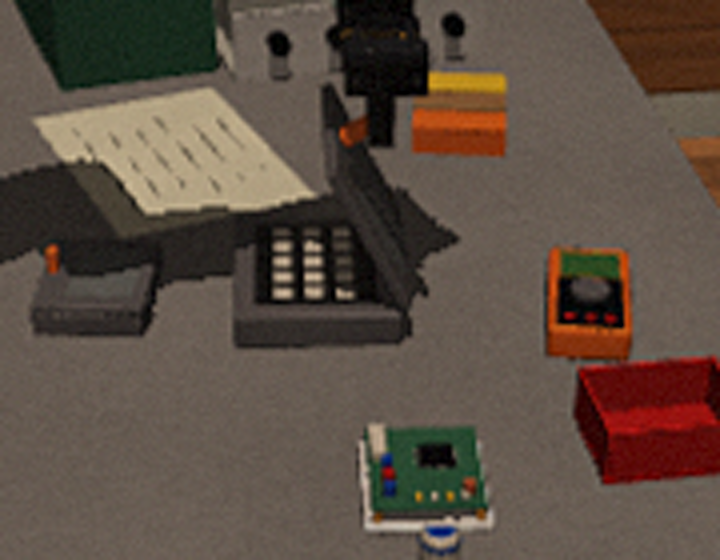

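The screen stands at about 62° (crop (360,180)), still held by the lug. I'll add about 3°.

>>> step_arm --increments '[{"slide": [0.004,0,-0.0005],"roll": 0},{"slide": [0.008,0,-0.001],"roll": 0},{"slide": [0.008,0,-0.001],"roll": 0}]'

```text
t: 6.28
eef_pos: [583.0, 267.4, 157.1]
tcp_rot: [3.141, -0.0, -0.086]
ft_force: [-4.6, -5.2, 5.8]
opening: 0.205
grip_force: 30.0
```

```bash
python3 -c "
from h import *
c=screen()"
```

```text
side 320 theta deg 64.2 off 12.3 ctr -26.366888 82.69263
top 304 theta deg 64.3 off 13.0 ctr -30.287397 92.851265
[583.  267.4 157.1] [ 3.141e+00 -1.000e-03 -8.600e-02] 0.20558870825711759 [-5.8 -6.   4.7] 6.375
```

Both cameras now give about 64.3°. I'm letting go and heading to the microscope.

>>> step_arm --increments '[{"slide": [0,0,0],"roll": 0},{"slide": [0,0,0],"roll": 0},{"slide": [0.003,0,-0.02],"roll": 0},{"slide": [0.015,0,-0.05],"roll": 0},{"slide": [0.02,0,-0.08],"roll": 0}]' --fingers 0.6

```text
t: 7.0
eef_pos: [603.7, 266.5, 237.1]
tcp_rot: [-3.141, -0.001, -0.086]
ft_force: [-0.3, -0.1, 0.5]
opening: 0.591
grip_force: 0.0
```

```bash
python3 -c "
from h import *
c=screen()"
```

```text
side 311 theta deg 64.4 off 12.0 ctr -25.909195 81.88834
top 342 theta deg 64.4 off 13.0 ctr -27.39119 87.163895
[604.7 266.9 239.5] [-3.139 -0.006 -0.086] 0.5988237250705112 [ 1.3 -0.6  0.7] 7.1
```

>>> step_arm --increments '[{"slide": [-0.002,0.058,-0.01],"roll": -0.166},{"slide": [-0.004,0.116,-0.01],"roll": -0.332},{"slide": [-0.006,0.174,-0.01],"roll": -0.498},{"slide": [-0.008,0.232,-0.01],"roll": -0.664},{"slide": [-0.01,0.29,-0.01],"roll": -0.83}]'

```text
t: 7.72
eef_pos: [567.5, -23.2, 245.6]
tcp_rot: [3.141, 0.0, 0.75]
ft_force: [0.9, -1.0, 0.6]
opening: 0.601
grip_force: 0.0
```

>>> step_arm --increments '[{"slide": [-0.043,0.036,0],"roll": -0.166},{"slide": [-0.086,0.072,0],"roll": -0.332},{"slide": [-0.129,0.108,0],"roll": -0.498},{"slide": [-0.172,0.145,0],"roll": -0.664},{"slide": [-0.215,0.182,0],"roll": -0.827}]'

```text
t: 8.35
eef_pos: [532.6, -302.8, 245.5]
tcp_rot: [3.142, -0.0, 1.576]
ft_force: [0.4, 0.5, -0.7]
opening: 0.597
grip_force: 0.0
```

>>> step_arm --increments '[{"slide": [0,0,0],"roll": 0},{"slide": [0,0,0],"roll": 0}]'

```text
t: 8.6
eef_pos: [532.9, -300.7, 245.5]
tcp_rot: [-3.141, -0.001, 1.569]
ft_force: [0.5, -0.1, 0.6]
opening: 0.602
grip_force: 0.0
```

>>> step_arm --increments '[{"slide": [-0.0025,-0.0025,0.055],"roll": 0},{"slide": [-0.0025,-0.0025,0.11],"roll": 0},{"slide": [-0.0025,-0.0025,0.14],"roll": 0},{"slide": [-0.0025,-0.0025,0.152],"roll": 0},{"slide": [-0.0025,-0.0025,0.152],"roll": 0}]'

```text
t: 9.22
eef_pos: [531.0, -302.9, 94.3]
tcp_rot: [-3.141, -0.0, 1.571]
ft_force: [-0.9, -0.7, 0.5]
opening: 0.599
grip_force: 0.0
```

>>> step_arm --increments '[{"slide": [0,0,0],"roll": 0},{"slide": [0,0,0],"roll": 0},{"slide": [0,0,0],"roll": 0},{"slide": [0,0,0],"roll": 0}]' --fingers 0.1

```text
t: 9.72
eef_pos: [530.7, -303.8, 94.6]
tcp_rot: [3.141, 0.001, 1.571]
ft_force: [0.6, -0.2, 2.5]
opening: 0.267
grip_force: 30.0
```

```bash
python3 - <<'E'
from h import *
c=cam('side');save(c,'s3.png',(200,140,340,260),5)
s=state();print(s['eef_pos'],s['tcp_rot'],s['opening'],s['grip_force'],s['ft_force'])
E
```

```text
[ 530.76937744 -303.7747582    94.60669888] [3.14092557e+00 5.13143949e-04 1.57068338e+00] 0.2721537196420903 29.99671071767807 [ 2.07279830e-03 -3.06053776e-01  3.53069727e+00]
```

View pics/s3.png

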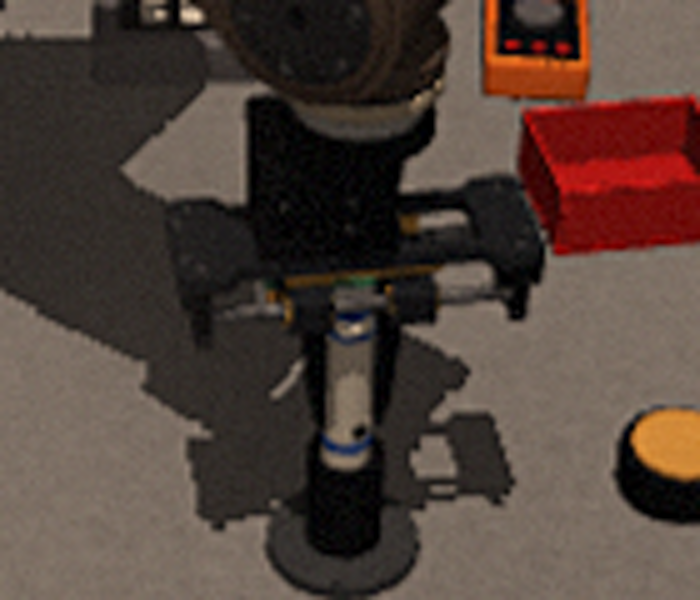

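The crop shows the scope at (350,400) pinched across x in the socket (opening 25.6 mm). The tool can't tilt, so I'll lift the scope clear and lean it in the pads by pushing its lower part against the fixed socket's rim.

>>> step_arm --increments '[{"slide": [0,0,-0.015],"roll": 0},{"slide": [0,0,-0.035],"roll": 0},{"slide": [0,0,-0.055],"roll": 0},{"slide": [0,0,-0.078],"roll": 0},{"slide": [0,0,-0.078],"roll": 0}]'

```text
t: 10.4
eef_pos: [531.1, -304.0, 174.2]
tcp_rot: [3.139, 0.002, 1.571]
ft_force: [0.1, -0.5, -2.6]
opening: 0.273
grip_force: 30.0
```

>>> step_arm --increments '[{"slide": [0.02,0,0],"roll": 0},{"slide": [0.045,0,0],"roll": 0},{"slide": [0.06,0,0.02],"roll": 0},{"slide": [0.06,0,0.045],"roll": 0},{"slide": [0.06,0,0.062],"roll": 0}]'

```text
t: 11.02
eef_pos: [530.2, -241.9, 108.9]
tcp_rot: [-3.14, -0.001, 1.572]
ft_force: [-0.1, 0.1, -2.2]
opening: 0.272
grip_force: 30.0
```

>>> step_arm --increments '[{"slide": [-0.01,0,0],"roll": 0},{"slide": [-0.02,0,0],"roll": 0},{"slide": [-0.028,0,0],"roll": 0},{"slide": [-0.036,0,0],"roll": 0},{"slide": [-0.044,0,0],"roll": 0}]'

```text
t: 11.65
eef_pos: [530.5, -287.1, 111.0]
tcp_rot: [3.141, -0.002, 1.57]
ft_force: [0.7, 9.1, 2.5]
opening: 0.272
grip_force: 30.0
```

```bash
cat >> h.py <<'E'
def scope(n,ctr,bright=95,sat=70):
    c=cam(n);W=cloud(c);s=state();hsv=cv2.cvtColor(c['color'],cv2.COLOR_RGB2HSV).astype(int)
    m=(np.linalg.norm(W-np.array(ctr),axis=-1)<120)&(W[...,2]>15)&(((hsv[...,1]<sat)&(hsv[...,2]>bright))|((hsv[...,0]>100)&(hsv[...,0]<130)&(hsv[...,1]>120)&(hsv[...,2]>60)))
    return c,W,m
E
python3 - <<'E'
from h import *
s=state();print(s['eef_pos'].round(1),s['opening'],s['ft_force'].round(1))
c=cam('side');save(c,'s4.png',(200,140,340,260),5)
E
```

```text
[ 530.5 -287.1  111. ] 0.271633381726638 [0.7 9.1 2.5]
```

View pics/s4.png

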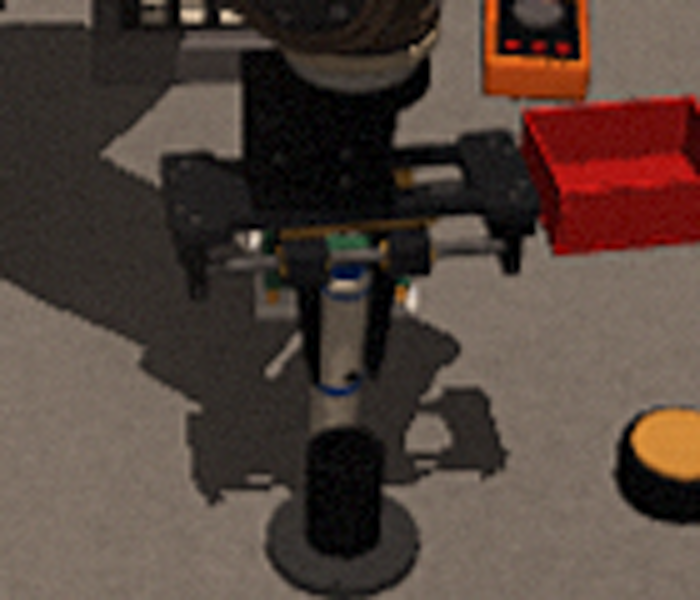

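The scope sits behind the tube at crop (340,350) and is pivoting against about 9 N. I'll carry on to about 40°.

>>> step_arm --increments '[{"slide": [-0.008,0,0],"roll": 0},{"slide": [-0.016,0,0],"roll": 0},{"slide": [-0.023,0,0],"roll": 0},{"slide": [-0.03,0,0],"roll": 0},{"slide": [-0.03,0,0],"roll": 0}]'

```text
t: 12.32
eef_pos: [530.5, -318.3, 110.6]
tcp_rot: [3.141, 0.0, 1.57]
ft_force: [-2.1, 2.3, 1.5]
opening: 0.267
grip_force: 30.0
```

>>> step_arm --increments '[{"slide": [0.02,0,-0.04],"roll": 0},{"slide": [0.05,0,-0.09],"roll": 0},{"slide": [0.08,0,-0.13],"roll": 0},{"slide": [0.08,0,-0.13],"roll": 0}]'

```text
t: 12.82
eef_pos: [531.7, -237.0, 243.7]
tcp_rot: [3.136, 0.004, 1.573]
ft_force: [0.6, -0.0, -1.8]
opening: 0.269
grip_force: 30.0
```

```bash
cat >> h.py <<'E'
def fit():
    """side camera: points on the scope -> axis tilt in the plane normal to tool y"""
    s=state();Rm=R.from_euler('xyz',s['tcp_rot']).as_matrix();G=s['eef_pos']-19*Rm[:,2]
    c,W,m=scope('side',G);L=(W-G)@Rm
    m&=(np.abs(L[...,1])<12.5)&(np.abs(L[...,0])<110)
    cc=cv2.connectedComponentsWithStats(cv2.dilate(m.astype(np.uint8),np.ones((3,3))));
    i=1+np.argmax(cc[2][1:,4]);m&=cc[1]==i
    P=L[m];print(len(P),P.min(0).round(),P.max(0).round())
    from scipy.optimize import least_squares
    def f(p):   # axis through (a, yc, 0) in tool coords, direction (sin phi,k,cos phi), radius 13
        d=np.array([np.sin(p[0]),p[3],np.cos(p[0])]);d/=np.linalg.norm(d)
        q=P-np.array([p[1],p[2],0]);return np.linalg.norm(q-np.outer(q@d,d),axis=1)-13
    best=min((least_squares(f,[a,0,0,0],loss='soft_l1',f_scale=1.5,bounds=([-1.5,-6,-4,-.15],[1.5,6,4,.15])) for a in(-.8,-.4,0,.4,.8)),key=lambda r:r.cost)
    p=best.x;d=np.array([np.sin(p[0]),p[3],np.cos(p[0])]);d/=np.linalg.norm(d);t=(P-np.array([p[1],p[2],0]))@d
    print('phi deg',np.degrees(p[0]).round(1),'rest',p[1:].round(3),'cost',best.cost/len(P),'along',t.min().round(1),t.max().round(1))
    print('lens dir world',(Rm@d).round(3),'G',G.round(1),'R',s['tcp_rot'].round(3),'f',s['ft_force'].round(1),'t',s['t'])
    return c,G,Rm@d
E
python3 - <<'E'
from h import *
c,G,d=fit();u,v=map(int,w2px(c,G));save(c,'s5.png',(max(0,u-70),max(0,v-60),u+70,v+60),5)
A=w2px(c,G+101*d);B=w2px(c,G-49*d);print(np.round(A)-[max(0,u-70),max(0,v-60)],np.round(B)-[max(0,u-70),max(0,v-60)])
E
```

```text
7 [-12.  -9. -45.] [ -1.  10. -36.]
phi deg 4.4 rest [ 6.    -4.    -0.019] cost 1.3149893595280393 along -46.0 -36.8
lens dir world [-0.013  0.073 -0.997] G [ 531.6 -237.   262.7] R [3.136 0.004 1.573] f [ 0.6 -0.  -1.8] t 12.825
[69. 91.] [72. 44.]
```

View pics/s5.png

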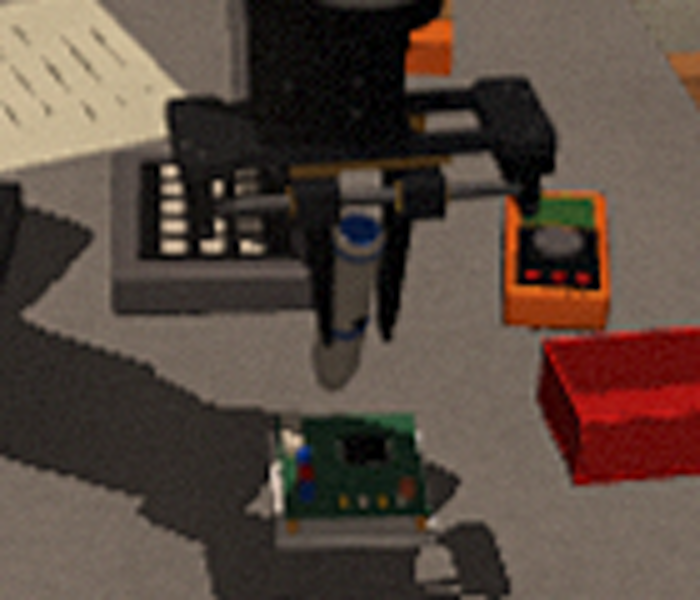

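The scope is leaned with its back end at crop (358,230) and its lens at (335,375). It lies in shadow, so my brightness mask missed it. I'll select points by geometry instead.

```bash
python3 - <<'E'
s=open('h.py').read()
i=s.index("    c,W,m=scope('side',G)");j=s.index("    P=L[m];print(len(P)")
s=s[:i]+"    c=cam('side');W=cloud(c);L=(W-G)@Rm\n    m=(np.abs(L[...,1])<11)&(np.abs(L[...,0])<85)&(L[...,2]>-44)&(L[...,2]<95)&(W[...,2]>45)\n"+s[j:]
open('h.py','w').write(s)
E
python3 - <<'E'
from h import *
c,G,d=fit();u,v=max(0,int(w2px(c,G)[0])-70),max(0,int(w2px(c,G)[1])-60)
print((np.round(w2px(c,G+101*d))-[u,v])*5,(np.round(w2px(c,G-49*d))-[u,v])*5)
E
```

```text
254 [-17. -11. -44.] [60. 11. 88.]
phi deg 25.7 rest [-5.574  0.961 -0.023] cost 4.062012219211078 along -42.3 106.8
lens dir world [-0.021  0.432 -0.902] G [ 531.  -237.6  260.6] R [3.139e+00 2.000e-03 1.572e+00] f [-0.4 -0.3 -3. ] t 12.875
[330. 405.] [365. 250.]
```

```bash
python3 - <<'E'
from h import *
s=state();Rm=R.from_euler('xyz',s['tcp_rot']).as_matrix();G=s['eef_pos']-19*Rm[:,2]
for n in ['side','top']:
    c=cam(n);L=(cloud(c)-G)@Rm
    for z in range(-60,100,10):
        m=(np.abs(L[...,1])<10)&(L[...,2]>=z)&(L[...,2]<z+10)&(np.abs(L[...,0])<130)
        if m.sum(): print(n,z,m.sum(),np.sort(L[m][:,0])[::max(1,m.sum()//8)].round(),'y',np.median(L[m][:,1]).round(1))
E
```

```text
side -50 40 [-16. -12.  -8.  -2.   1.   2.   4.   7.] y 1.2
side -40 32 [-17. -15. -13. -12. -10.  -9.  -5.  -1.] y 0.6
side -30 18 [-12. -11. -10.  -9.  -9.  -8.  -7.  -6.  -5.] y -1.8
side -20 20 [-6. -6. -6. -4. -3. -2. -1. -0.  1.  2.] y -1.6
side -10 16 [-0.  1.  1.  3.  3.  4.  4.  8.] y -0.4
side 0 16 [ 4.  5.  7.  7.  8. 10. 11. 12.] y -2.1
side 10 17 [10. 11. 11. 13. 13. 14. 15. 16. 19.] y -0.8
side 20 16 [12. 16. 17. 17. 18. 19. 19. 20.] y -0.2
side 30 11 [19. 20. 21. 22. 23. 23. 24. 25. 25. 25. 25.] y -1.3
side 40 14 [25. 26. 27. 27. 28. 29. 29. 29. 29. 31. 32. 33. 33. 36.] y -0.2
side 50 15 [31. 31. 32. 33. 33. 33. 34. 34. 34. 34. 36. 37. 37. 38. 38.] y -1.8
side 60 14 [34. 35. 38. 38. 39. 40. 41. 41. 42. 42. 42. 43. 44. 46.] y -0.2
side 70 9 [42. 43. 43. 44. 46. 46. 46. 47. 51.] y -4.9
side 80 6 [51. 51. 52. 53. 53. 54.] y -2.1
```

The slices show the scope tilted about 28.5°, pivoting about 39 mm above the grasp point; that matches the rim geometry, which predicted 27.5°. I'll repeat the push with the corrected pivot.

>>> step_arm --increments '[{"slide": [-0.02,0,0.05],"roll": 0},{"slide": [-0.04,0,0.1],"roll": 0},{"slide": [-0.048,0,0.13],"roll": 0},{"slide": [-0.048,0,0.14],"roll": 0},{"slide": [-0.048,0,0.14],"roll": 0}]'

```text
t: 13.65
eef_pos: [530.4, -285.7, 99.6]
tcp_rot: [-3.14, -0.001, 1.57]
ft_force: [1.0, 0.3, -1.1]
opening: 0.269
grip_force: 30.0
```

>>> step_arm --increments '[{"slide": [-0.015,0,0],"roll": 0},{"slide": [-0.025,0,0],"roll": 0},{"slide": [-0.034,0,0],"roll": 0},{"slide": [-0.042,0,0],"roll": 0},{"slide": [-0.048,0,0],"roll": 0}]'

```text
t: 14.28
eef_pos: [530.5, -333.9, 100.2]
tcp_rot: [-3.141, -0.0, 1.571]
ft_force: [-0.8, 3.5, -0.6]
opening: 0.259
grip_force: 30.0
```

>>> step_arm --increments '[{"slide": [-0.005,0,0],"roll": 0},{"slide": [-0.009,0,0],"roll": 0},{"slide": [-0.009,0,0],"roll": 0}]'

```text
t: 14.65
eef_pos: [530.7, -343.1, 100.4]
tcp_rot: [3.141, 0.001, 1.571]
ft_force: [-0.7, 1.4, 1.1]
opening: 0.263
grip_force: 30.0
```

>>> step_arm --increments '[{"slide": [0.02,0,-0.05],"roll": 0},{"slide": [0.06,0,-0.1],"roll": 0},{"slide": [0.1,0,-0.14],"roll": 0},{"slide": [0.1,0,-0.14],"roll": 0},{"slide": [0.1,0,-0.14],"roll": 0}]'

```text
t: 15.28
eef_pos: [530.6, -243.0, 239.8]
tcp_rot: [3.141, 0.001, 1.571]
ft_force: [0.1, -0.7, -2.3]
opening: 0.268
grip_force: 30.0
```

```bash
cat >> h.py <<'E'
def prof():
    s=state();Rm=R.from_euler('xyz',s['tcp_rot']).as_matrix();G=s['eef_pos']-19*Rm[:,2]
    c=cam('side');W=cloud(c);L=(W-G)@Rm
    m=(np.abs(L[...,1])<8)&(L[...,2]>-38)&(L[...,2]<95)&(L[...,0]>-30)&(L[...,0]<100)&(W[...,2]>50)
    P=L[m];vx,vz,x0,z0=cv2.fitLine(P[:,[0,2]].astype(np.float32),cv2.DIST_HUBER,0,.01,.01).ravel()
    print('n',len(P),'phi',np.degrees(np.arctan2(vx,vz)).round(1),'surf x at z=0',(x0-z0*vx/vz).round(1))
    for z in range(-60,100,10):
        k=(np.abs(L[...,1])<8)&(L[...,2]>=z)&(L[...,2]<z+10)&(np.abs(L[...,0])<130)
        if k.sum(): print(z,k.sum(),np.sort(L[k][:,0])[::max(1,k.sum()//8)].round(),'y',np.median(L[k][:,1]).round(1))
    print(s['eef_pos'].round(1),s['tcp_rot'].round(3),s['opening'],s['ft_force'].round(1),s['t'])
    for t in ['scope_center','scope_lens','scope_focus','chip']:
        for r in mark_of('side',t)[:2]: print(t,np.round(r['uv'],1),round(r['confidence'],2))
    return c,G,Rm
E
python3 - <<'E'
from h import *
c,G,Rm=prof();u,v=map(int,w2px(c,G));print(u,v);save(c,'s6.png',(max(0,u-70),max(0,v-60),u+70,v+60),5)
E
```

```text
n 98 phi 41.6 surf x at z=0 14.6
-50 21 [-5. -3. -2. -2. -0.  0.  1.  2.  2.  4.  4.] y -0.3
-40 41 [-18. -15. -14.  -9.  -8.  -7.  -6.  -2.   5.] y 0.2
-30 8 [-14. -14. -13. -12. -12.  -9.  -8.  -2.] y -2.9
-20 11 [-5. -5. -5. -3. -1. -1.  1.  2.  2.  5.  5.] y -1.3
-10 7 [ 5.  7.  8.  9. 10. 12. 15.] y -3.3
0 10 [13. 13. 15. 15. 18. 18. 19. 21. 21. 25.] y -2.8
10 9 [24. 26. 27. 27. 28. 28. 30. 30. 31.] y 0.4
20 6 [32. 33. 34. 37. 38. 38.] y -3.1
30 4 [42. 43. 45. 48.] y 0.3
40 7 [52. 52. 54. 57. 58. 59. 62.] y 1.5
50 4 [63. 65. 67. 69.] y 1.8
60 1 [86.] y -7.1
[ 530.6 -243.   239.8] [3.141e+00 1.000e-03 1.571e+00] 0.26791206057222994 [ 0.1 -0.7 -2.3] 15.275
scope_center [265.5 153.5] 0.58
scope_lens [298.1 302. ] 0.73
scope_lens [260.7 160.8] 0.56
chip [269.8 181.1] 0.83
266 156
```

View pics/s6.png

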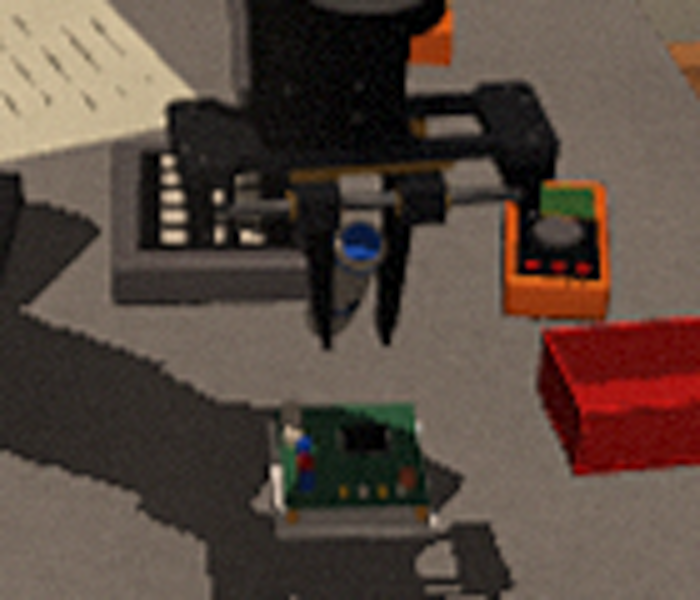

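The scope now leans about 41°, its back disc at crop (360,243) and the lens end behind the fingertips at (340,325). Next I'll refine the chip position from the earlier pixels and compute the slide.

```bash
python3 - <<'E'
from h import *
im=cv2.imread('pics/crop.png')[:250,400:675];im=cv2.resize(im,None,fx=.2,fy=.2,interpolation=cv2.INTER_AREA)
c=cam('top');K=lambda p,Z:px2w(c,220+(p[0]+.5)/5-.5,155+(p[1]+.5)/5-.5,Z=Z)[:2]
print('chip top px',K((122,119),26).round(1))
# fixture corners (top of the plate / board ~20 mm)
C=np.array([K(p,18) for p in [(55,62),(235,72),(222,217),(48,207)]]);print(C.round(1))
m=C.mean(0);ax=((C[0]-C[3])+(C[1]-C[2]));yw=np.arctan2(ax[1],ax[0]);a=np.array([np.cos(yw),np.sin(yw)]);print('mid',m.round(1),'yaw',yw.round(3),'sizes',np.linalg.norm(C[0]-C[3]).round(),np.linalg.norm(C[0]-C[1]).round(),'chip',(m+10*a+12*np.array([-a[1],a[0]])).round(1))
s=cam('side');print('chip side px',px2w(s,268.4,183.4,Z=26).round(1))
W=cloud(s);m=(np.abs(W[...,0]-570)<75)&(np.abs(W[...,1]+45)<80)&(W[...,2]>10)&(W[...,2]<32);r=cv2.minAreaRect(W[m][:,:2].astype(np.float32));print('side board rect',r)
# disc plane
st=state();Rm=R.from_euler('xyz',st['tcp_rot']).as_matrix();G=st['eef_pos']-19*Rm[:,2];L=(W-G)@Rm
hsv=cv2.cvtColor(s['color'],cv2.COLOR_RGB2HSV).astype(int)
d=(np.linalg.norm(L-[-7,0,-45],axis=-1)<13)&(hsv[...,2]>70);P=L[d];k=np.linalg.lstsq(np.c_[P[:,:2],np.ones(len(P))],P[:,2],rcond=None)[0]
r=np.abs(np.c_[P[:,:2],np.ones(len(P))]@k-P[:,2]);P=P[r<2.5];k=np.linalg.lstsq(np.c_[P[:,:2],np.ones(len(P))],P[:,2],rcond=None)[0]
print('disc n',len(P),'centre',P.mean(0).round(1),'tilt x,y deg',np.degrees(np.arctan(k[:2])).round(1))
E
```

```text
chip top px [580.6 -30.7]
[[ 622.3   14.5]
 [ 612.5 -107.3]
 [ 513.9  -96.3]
 [ 523.3   20.2]]
mid [568.  -42.2] yaw -0.085 sizes 99.0 122.0 chip [579.  -31.1]
chip side px [578.6 -33.3  26. ]
side board rect ((566.9158935546875, -44.41126251220703), (122.46436309814453, 98.0301742553711), 84.6973648071289)
disc n 9 centre [ -8.1  -3.2 -39.3] tilt x,y deg [-47.   17.5]
```

The chip estimates agree at about (579,−32,26). I'll turn the lean into the side camera's profile (back end toward the robot), move above the board still high, and check.

>>> step_arm --increments '[{"slide": [0.04,-0.016,0.008],"roll": 0.16},{"slide": [0.082,-0.032,0.016],"roll": 0.32},{"slide": [0.124,-0.048,0.024],"roll": 0.48},{"slide": [0.168,-0.066,0.032],"roll": 0.64},{"slide": [0.211,-0.083,0.04],"roll": 0.8}]'

```text
t: 16.25
eef_pos: [446.9, -30.6, 199.8]
tcp_rot: [3.142, 0.0, 0.765]
ft_force: [0.3, 0.1, -1.2]
opening: 0.265
grip_force: 30.0
```

>>> step_arm --increments '[{"slide": [0,0,0],"roll": 0.16},{"slide": [0,0,0],"roll": 0.32},{"slide": [0,0,0],"roll": 0.48},{"slide": [0,0,0],"roll": 0.64},{"slide": [0,0,0],"roll": 0.771}]'

```text
t: 16.88
eef_pos: [447.6, -31.8, 200.0]
tcp_rot: [3.142, 0.0, -0.005]
ft_force: [0.1, -0.3, -1.0]
opening: 0.267
grip_force: 30.0
```

>>> step_arm --increments '[{"slide": [0,0,0],"roll": 0},{"slide": [0,0,0],"roll": 0}]'

```text
t: 17.12
eef_pos: [447.6, -31.7, 200.1]
tcp_rot: [3.142, 0.0, 0.002]
ft_force: [0.1, -0.4, -2.0]
opening: 0.263
grip_force: 30.0
```

```bash
python3 - <<'E'
from h import *
s=state();Rm=R.from_euler('xyz',s['tcp_rot']).as_matrix();G=s['eef_pos']-19*Rm[:,2];print(s['eef_pos'].round(1),s['tcp_rot'].round(3),s['opening'])
c=cam('side')
for q in ['scope_center','scope_lens','scope_focus']:
    for r in mark_of('side',q)[:2]: print(q,np.round(r['uv'],1),round(r['confidence'],2))
u,v=map(int,w2px(c,G));u0,v0=u-50,v-55;save(c,'s7.png',(u0,v0,u0+120,v0+120),5)
for n,q in dict(G=(0,0,0),back=(-7,0,-44.6),lens=(91.4,0,68.6)).items(): p=w2px(c,G+Rm@np.array(q));print(n,np.round(p,1),(np.array(p)-[u0,v0])*5)
print(u0,v0)
E
```

```text
[447.6 -31.7 200.1] [3.142e+00 0.000e+00 2.000e-03] 0.26281599630800284
scope_center [237.4 133.8] 0.86
scope_lens [253.8 150.8] 0.76
G [225.7 132.1] [253.62326516 275.3693252 ]
back [222.9 118.4] [239.38073763 206.8825081 ]
lens [256.5 150.3] [407.66319557 366.43267604]
175 77
```

View pics/s7.png

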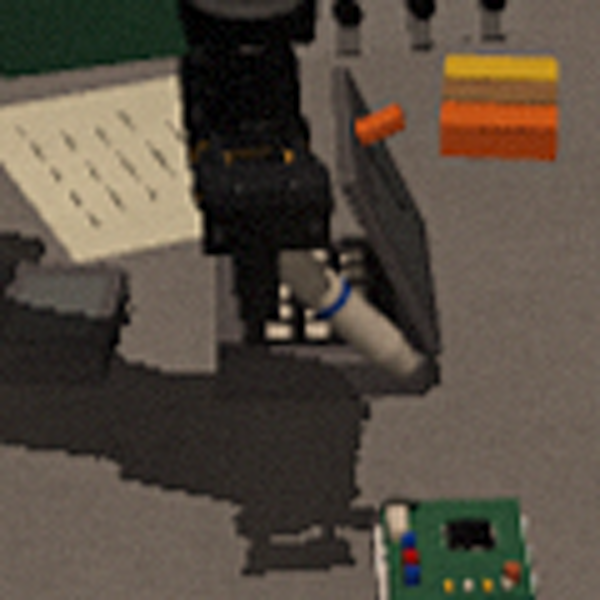

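The profile shows the lens end at crop (420,368), near the prediction (408,366). A cylinder fit to the depth points will give the precise axis.

```bash
cat > fit2.py <<'E'
from h import *
from scipy.optimize import least_squares
def run():
    s=state();Rm=R.from_euler('xyz',s['tcp_rot']).as_matrix();G=s['eef_pos']-19*Rm[:,2]
    c=cam('side');W=cloud(c);L=(W-G)@Rm
    d0=np.array([.656,0,.755]);B=np.array([-7,0,-44.6]);q=L-B;t=q@d0;rad=np.linalg.norm(q-t[...,None]*d0,axis=-1)
    m=(rad<22)&(t>60)&(t<158)&(L[...,0]>14)
    e=cv2.erode(m.astype(np.uint8),np.ones((2,2))).astype(bool)
    P=L[e];T=t[e]
    def f(p,P):
        d=np.array([np.tan(p[0]),p[3],1]);d/=np.linalg.norm(d);q=P-[p[1],p[2],0];return np.linalg.norm(q-np.outer(q@d,d),axis=1)-13
    r=least_squares(f,[.715,32,0,0],args=(P[T<115],),loss='soft_l1',f_scale=1.)
    p=r.x;d=np.array([np.tan(p[0]),p[3],1]);d/=np.linalg.norm(d);o=np.array([p[1],p[2],0])
    tt=(L[m]-o)@d
    print('n',(T<115).sum(),'lean',np.degrees(p[0]).round(1),'x0,y0,k',p[1:].round(2),'rms',np.sqrt(np.mean(r.fun**2)).round(2))
    tl=np.percentile(tt,99.5);lens=o+tl*d;foc=lens+60*d
    ll=[r2['uv'] for r2 in mark_of('side','scope_lens')[:1]]
    print('along end',np.sort(tt)[-8:].round(1),'lens tool',lens.round(1),'focus tool',foc.round(1))
    print('lens world',(G+Rm@lens).round(1),'focus world',(G+Rm@foc).round(1),'proj',np.round(w2px(c,G+Rm@lens),1),'net',ll,'dir',(Rm@d).round(3),s['eef_pos'].round(1))
    back=lens-150*d;print('back tool',back.round(1),'chip err',(np.array([579,-32,26])-(G+Rm@foc)).round(1),'t',s['t'])
    return c,G,Rm,e
if __name__=='__main__': run()
E
python3 fit2.py
```

```text
n 114 lean 43.3 x0,y0,k [27.54 -1.9  -0.03] rms 2.22
along end [85.7 86.1 88.3 88.4 88.8 89.1 90.2 90.4] lens tool [89.3 -4.2 65.6] focus tool [130.4  -5.7 109.3]
lens world [536.9 -27.4 153.5] focus world [578.  -25.9 109.8] proj [255.6 148.8] net [[253.9, 150.3]] dir [ 0.685  0.026 -0.728] [447.6 -31.6 200.1]
back tool [-13.5  -0.4 -43.6] chip err [  1.   -6.1 -83.8] t 17.325
```

>>> step_arm --increments '[{"slide": [0.001,0,0.02],"roll": 0},{"slide": [0.001,0,0.045],"roll": 0},{"slide": [0.001,0,0.068],"roll": 0},{"slide": [0.001,0,0.0815],"roll": 0},{"slide": [0.001,0,0.0815],"roll": 0}]'

```text
t: 18.05
eef_pos: [448.4, -31.6, 118.2]
tcp_rot: [-3.141, 0.001, 0.0]
ft_force: [0.3, -0.1, -2.5]
opening: 0.264
grip_force: 30.0
```

>>> step_arm --increments '[{"slide": [0,0,0],"roll": 0},{"slide": [0,0,0],"roll": 0}]'

```text
t: 18.3
eef_pos: [448.9, -31.7, 119.3]
tcp_rot: [3.141, -0.001, -0.0]
ft_force: [0.3, 0.6, -1.3]
opening: 0.266
grip_force: 30.0
```

```bash
python3 - <<'E'
from fit2 import *
c,G,Rm,e=run()
im=c['color'][:,:,::-1].copy();u0,v0=200,90
big=cv2.resize(im[v0:v0+120,u0:u0+150],None,fx=5,fy=5,interpolation=cv2.INTER_CUBIC)
for phi,col in((41,(0,255,0)),(43.3,(0,255,255))):
    d=np.array([np.sin(np.radians(phi)),0,np.cos(np.radians(phi))]);Lz=np.array([90.5,0,67.5])
    a,b=[tuple(int(round((w-o)*5+2)) for w,o in zip(w2px(c,G+Rm@(Lz+t*d)),(u0,v0))) for t in(-60,60)]
    cv2.line(big,a,b,col,1)
cv2.imwrite('pics/s8.png',big)
top=cam('top');print('top sees chip', [ (np.round(r['uv']),round(r['confidence'],2)) for r in mark_of('top','chip')[:1]],[(np.round(r['uv']),round(r['confidence'],2)) for r in mark_of('top','scope_lens')[:1]])
screen()
E
```

```text
n 104 lean 45.3 x0,y0,k [ 2.575e+01 -1.540e+00 -2.000e-02] rms 2.27
along end [86.  86.3 87.2 87.4 87.7 88.9 91.2 91.2] lens tool [90.6 -2.8 64.1] focus tool [133.3  -3.6 106.3]
lens world [539.6 -29.   74.3] focus world [582.3 -28.2  32.2] proj [256.3 170.9] net [[254.4, 170.3]] dir [ 0.712  0.013 -0.702] [448.9 -31.7 119.3]
back tool [-16.   -0.8 -41.3] chip err [-3.3 -3.8 -6.2] t 18.3
top sees chip [(array([245., 176.]), 0.87)] []
side 314 theta deg 64.5 off 12.1 ctr -26.565712 83.689285
top 642 theta deg 64.1 off 13.7 ctr -28.657635 90.46309
[448.6 -31.6 118.8] [ 3.141 -0.    -0.   ] 0.2681582471270097 [ 0.5 -0.2 -1.7] 18.65
```

View pics/s8.png

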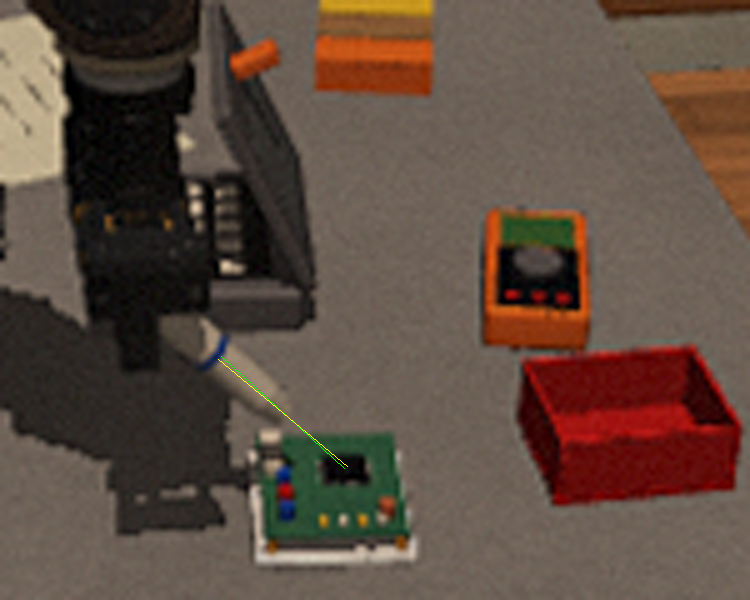

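The predicted axis passes from the lens end (283,412) to the chip centre (345,467), with the screen still up. The depth fits scatter (41–45°), so I'll check the lean once from the silhouette midline.

```bash
python3 - <<'E'
from h import *
s=state();Rm=R.from_euler('xyz',s['tcp_rot']).as_matrix();G=s['eef_pos']-19*Rm[:,2]
c=cam('side');W=cloud(c);L=(W-G)@Rm
m=(np.abs(L[...,1])<22)&(L[...,0]>12)&(L[...,0]<110)&(L[...,2]>-30)&(W[...,2]>55)
cc=cv2.connectedComponentsWithStats(m.astype(np.uint8));m=cc[1]==1+np.argmax(cc[2][1:,4])
v,u=np.nonzero(m);p=np.c_[u,v].astype(float);a=np.array(w2px(c,G+Rm@[50,0,20.]));b=np.array(w2px(c,G+Rm@[90,0,67.]));d=(b-a)/np.linalg.norm(b-a)
Lt=np.linalg.norm(b-a)
for _ in range(15):
    n=np.array([-d[1],d[0]]);t=(p-a)@d;w=(p-a)@n;k=(t>-2)&(t<Lt-1)
    # midline per bin: mean of extremes
    bs=[((t[k&(np.floor(t)==i)]).mean(),(w[k&(np.floor(t)==i)].min()+w[k&(np.floor(t)==i)].max())/2,np.ptp(w[k&(np.floor(t)==i)])) for i in range(-2,int(Lt)-1) if (k&(np.floor(t)==i)).sum()>2]
    bs=np.array(bs);f=np.polyfit(bs[:,0],bs[:,1],1);a=a+n*f[1];d=d+n*f[0];d/=np.linalg.norm(d)
print('width px',bs[:,2].round(),'ext t',t.max().round(1),'Lt',Lt.round(1))
K=c['intrinsics'];T=np.linalg.inv(c['camera_from_world'])
def onplane(q):
    r=T[:3,:3]@np.array([(q[0]-K[0,2])/K[0,0],-(q[1]-K[1,2])/K[1,1],-1.]);o=T[:3,3];ny=Rm[:,1];return Rm.T@(o+r*((G-o)@ny)/(r@ny)-G)
A,B=onplane(a),onplane(a+d*Lt*.9);E=onplane(a+d*t.max());D=(B-A)/np.linalg.norm(B-A)
print('A',A.round(1),'lean',np.degrees(np.arctan2(D[0],D[2])).round(1),'end',E.round(1),'focus world',(G+Rm@(E+60*D)).round(1),'x at z=0',(A[0]-A[2]*D[0]/D[2]).round(1))
print(G.round(1),s['ft_force'].round(1))
E
```

```text
width px [8. 8. 6. 6. 7. 8. 8. 6. 8. 8. 7. 6. 6. 7. 6. 6. 6. 5.] ext t 18.0 Lt 17.5
A [48.7  0.  21.5] lean 42.0 end [91.   0.  68.5] focus world [579.8 -31.7  24.6] x at z=0 29.4
[448.6 -31.6 137.8] [ 0.5 -0.2 -1.7]
```

The silhouette gives a lean of 42° with the focus at (580,−32,25) against the chip at (579,−32,26). I'm handing in.

```bash
python3 -c "
from cell import env
print(env.job_done())"
```

```text
the job is handed in; nothing more can be done
None
```

I handed the job in at about 19 s: the screen stands at about 64° and is released, and the microscope is held still above the board, leaning about 42°, its focus within about 2 mm of the chip's middle by camera (no verdict was returned).

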